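# Sort the machine hardware into the pattern trays

## Robot

A 6-joint arm with a two-finger parallel gripper is mounted at the origin on a cart in front of the work surface, level with it; the furniture and walls round the work are solid. World frame = base frame: x ahead of the robot, y to its left, z up, the work surface at z = 0. Lengths are in mm, angles in rad, forces in N, time in s.
With the tool pointing down it reaches from about 400 to 925 mm from the base axis. Payload 12.5 kg.
Tool frame: the origin (TCP) lies on the mounting face of the last link; the fingertips stand 190 mm ahead of it and the grasp point (between the pads) lies 171 mm ahead of it (env.grasp_offset is the distance from the TCP to the grasp point, in mm); z points along the fingers, y is the direction in which the jaws open and shut (so a half turn about z gives the same grasp; the last joint's range is limited). The gripper opens to 95 mm and grips with 3 to 60 N. Pads are 20 mm wide; open, the fingers measure 119 mm over their backs; the gripper's body (75 mm by 180 mm) begins 59 mm behind the grasp point.
Start: joints at [-1.306, 0.491, 1.559, -0, 1.092, -0.106], TCP at [226.495, -582.516, 404.761] pointing down, gripper open.
Joint ranges: [-3.1, 3.1], [-0.84, 2.19], [0.05, 2.79], [-1.13, 4.28], [0.06, 2.93], [-2.69, 2.69]. Speed limits (rad/s): [2.22, 2.22, 2.79, 3.14, 3.14, 3.14].

## Interface

Orientations are given as [roll, pitch, yaw] about the fixed x, y, z axes, in that order (R = Rz(yaw) Ry(pitch) Rx(roll)).
In Python, from cell import env, viewer gives the robot as it stands.
- The arm moves only by the tool play_rows, never from a script. Its argument "increments" is a list of rows, each an object of numbers: "dx", "dy", "dz": the shift along the tool's x, y, z in mm; "rx", "ry", "rz": the turn, a rotation vector about the tool's x, y, z in units of 6 degrees (1.0 is 6 degrees). A call has 1 to 8 rows; each row is the pose to reach, as a shift and turn from the pose measured when the call began, along the tool's axes at that moment; what a row does not reach only later rows make up. A row lasts 1/12 s, in which the tool goes at most 41.7 mm and 7.16 degrees, less where a joint would pass 70% of its speed; a pose out of reach is approached as far as the arm can. A call with a gripper value outside its range is refused whole. "fingers" is the opening, from 0 (shut) to 1 (fully open), set as the call begins (left out, the last holds). The fingers move at their own pace and stop on an object; the grip force is fixed at half the most. Time passes only in rows, so rows that repeat a pose let the fingers close. It gives the time, the measured TCP pose, the force and the opening at its end, in the units of the state.
- env.state(): the state, without advancing time (a new reading comes with each control period).
- viewer.read_camera(name): name is "scene" or "top" or "wrist"; returns a dict with "image" (400x640x3 uint8, red, green, blue), "fx", "fy", "cx", "cy" (pixels), "k1" (the pictures are not rectified: a ray, as slopes to the right and down, at radius r is drawn at 1 + k1 r^2 times it, then the intrinsics apply), "rvec" (rotation vector, rad) and "tvec" (3), from world to camera coordinates, as OpenCV has them. Camera axes: x right, y down, z forward; pixel columns grow to the right and rows downward; lengths in mm; the calibration is good to about 2 mm. A picture is of the moment at which its call begins. There is no depth.
- env.job_done(): hands the job in, once; it reports no verdict.
The state is a dict: "t": time; "joints": joint angles; "qvel": joint speeds; "tau": joint torques, N m; "eef_pos": TCP position; "tcp_rot": TCP orientation; "ft_force": force on the tool from outside, world axes, zero at the start; "moment": the same for the moment, N m; "opening": opening from 0.0 (shut) to 1.0 (fully open).
Only numpy, scipy, OpenCV 4.12 (cv2) and the standard library are available. Lean on these libraries where they do the work, as an engineer would, in place of code of your own. Each camera call takes 0.05 s, during which the arm holds its last target.

## Task

Sort the loose steel hardware on the front of the bench: put both hexagon bolts, both flanged bushes and the square spacer into the three black trays, each in the tray whose metal pattern plate shows its kind (a T-shaped bolt outline, a ring, a square). Stand every part upright on the tray's floor as it stands now, bolts on their heads and bushes on their flanges, and let go of it.

Things in the scene. Friction and masses are not known exactly. Their poses are not given: they have to be found in the camera images.
- bolt_1_center (a point): Plain steel hexagon bolt standing on its head: head 36 mm across flats, 42 over corners, 15 high; round shank 24 mm; 79 mm high in all, about 0.3 kg. Point on the axis 40 mm above its underside, on the shank: grip there or up to 15 mm higher, fingertips clear above the head. z up. One of two alike.
- bolt_2_center (a point): Plain steel hexagon bolt standing on its head: head 36 mm across flats, 42 over corners, 15 high; round shank 24 mm; 79 mm high in all, about 0.3 kg. Point on the axis 40 mm above its underside, on the shank: grip there or up to 15 mm higher, fingertips clear above the head. z up. The other of two alike.
- bush_1_center (a point): Plain steel flanged bush (tube) standing on its flange: flange 46 mm diameter, 6 high; body 36 mm, bore 24 mm; 64 mm high in all, about 0.2 kg. Point on the axis 32 mm above its underside: grip the body's outside there or up to 15 mm higher. z up. One of two alike.
- bush_2_center (a point): Plain steel flanged bush (tube) standing on its flange: flange 46 mm diameter, 6 high; body 36 mm, bore 24 mm; 64 mm high in all, about 0.2 kg. Point on the axis 32 mm above its underside: grip the body's outside there or up to 15 mm higher. z up. The other of two alike.
- spacer_center (a point): Plain steel square spacer block standing on end: 38 x 38 mm, 62 mm high, with a 10 mm hole down its middle, about 0.35 kg. The point is on its axis 31 mm above its underside; grip two opposite faces there or up to 15 mm higher. x and y are square to its side faces, z is up.
- bolt_tray: Fixed black tray. Origin: on the bench, under the middle of its floor: 100 (x) x 156 mm (y), surface 4 mm up, walls 4 mm thick, 12 mm high. Holds two parts, 40 mm either side of the origin along y. Behind, at +x, a ledge 52 mm deep (no parts there) with a flat pale pattern plate 79 mm from the origin, top 11 mm up: T-shaped, the side outline of a bolt (75 mm long, 40 mm across the head): the tray for both bolts.
- bush_tray: Fixed black tray. Origin: on the bench, under the middle of its floor: 100 (x) x 156 mm (y), surface 4 mm up, walls 4 mm thick, 12 mm high. Holds two parts, 40 mm either side of the origin along y. Behind, at +x, a ledge 52 mm deep (no parts there) with a flat pale pattern plate 79 mm from the origin, top 11 mm up: a round ring 44 mm in diameter with a 22 mm hole: the tray for both bushes.
- spacer_tray: Fixed black tray. Origin: on the bench, under the middle of its floor: 100 (x) x 156 mm (y), surface 4 mm up, walls 4 mm thick, 12 mm high. Holds two parts, 40 mm either side of the origin along y. Behind, at +x, a ledge 52 mm deep (no parts there) with a flat pale pattern plate 79 mm from the origin, top 11 mm up: a 38 mm square with a 10 mm hole: the tray for the spacer.
Not all that is in view belongs to the job. What is shaped like the part that bears bush_2_center but purple is not meant.

How it is judged:
By the outcome, as a careful person would: the job done as asked, in the order asked, and still so for the second after the job is handed in, with the robot touching nothing.
It also fails if it takes over 115 s, if anything falls off the work surface, if the arm or the gripper's body presses on something with over 40 N, if the wrist force passes 120 N, or if a joint passes its speed limit or range.

## Working session

There is one attempt and no reset: what is moved stays moved. The work goes in short steps, Python scripts to look and compute and a tool call to move; the robot and the scene stay as the last step left them, time stands still between calls to the robot, and variables do not carry over. Pictures are saved under pics/ and viewed, and the job is handed in when it is done.

Besides the shell and the picture viewer there is one more tool, called after "Call:" as a command line: name --argument value ..., lists and objects as JSON in quotes. play_rows: Moves the arm, as the interface text tells. Its arguments: {"type":"object","properties":{"increments":{"type":"array","items":{"type":"object","properties":{"dx":{"type":"number"},"dy":{"type":"number"},"dz":{"type":"number"},"rx":{"type":"number"},"ry":{"type":"number"},"rz":{"type":"number"}}}},"fingers":{"type":"number"}},"required":["increments"]}

```bash
mkdir -p pics; ls; python3 - <<'E'
from cell import env, viewer
import cv2
s=env.state(); print(s)
for n in ["scene","top","wrist"]:
    c=viewer.read_camera(n); cv2.imwrite(f"pics/{n}0.png",c["image"][:,:,::-1])
    print(n,{k:v for k,v in c.items() if k!="image"})
E
```

```text
pics
{'t': 0.0, 'joints': array([-1.30560359e+00,  4.91527925e-01,  1.55942697e+00,  5.68444482e-07,
        1.09168921e+00, -1.05599837e-01]), 'qvel': array([-0.0003568 ,  0.00156791,  0.00093587, -0.00065246,  0.00117022,
       -0.00017286]), 'tau': array([-1.51951386e-03, -6.12638354e+01, -2.58179086e+01,  6.92676427e-02,
        4.82246862e-02, -9.55320866e-05]), 'eef_pos': array([ 226.48436347, -582.48620218,  404.18903525]), 'tcp_rot': array([-3.14054711e+00, -1.11328104e-04,  3.70792258e-01]), 'ft_force': array([ 1.13076188,  0.17783647, -0.2585467 ]), 'moment': array([-0.02562436,  0.0366067 ,  0.01577213]), 'opening': 1.0013721402974989}
scene {'fx': 495.57000940562034, 'fy': 495.57000940562034, 'cx': 322.50009974725816, 'cy': 191.98823386075566, 'k1': -0.12397960094757739, 'rvec': array([ 0.78885172, -2.29702893,  1.39275841]), 'tvec': array([ 399.69701054,  183.49058867, 1213.6984406 ])}
top {'fx': 447.2177662074373, 'fy': 447.2177662074373, 'cx': 325.71717280493004, 'cy': 207.9608187642936, 'k1': -0.12098431607035276, 'rvec': array([ 2.19541222, -2.20126876,  0.03453763]), 'tvec': array([  39.02770311,  469.48491768, 1165.85494058])}
wrist {'fx': 359.74941568393086, 'fy': 359.74941568393086, 'cx': 318.576298723797, 'cy': 198.9967422303606, 'k1': -0.054666383899347075, 'rvec': array([-2.39450017,  1.63860869,  0.23270342]), 'tvec': array([-624.28815801,  -31.24520162,  391.20736174])}
```

View pics/top0.png

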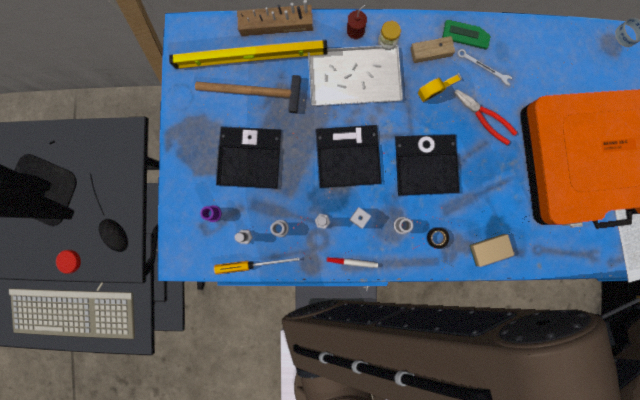

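View pics/scene0.png

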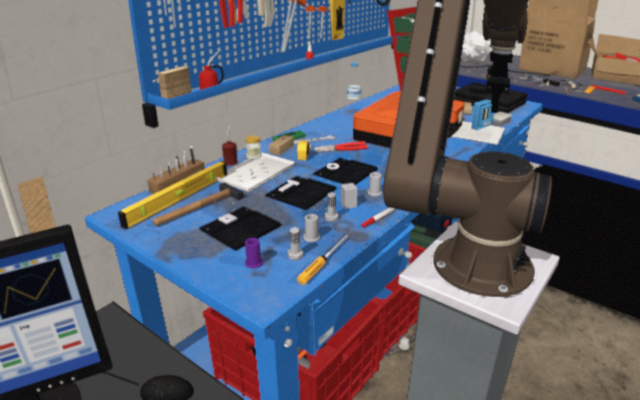

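View pics/wrist0.png

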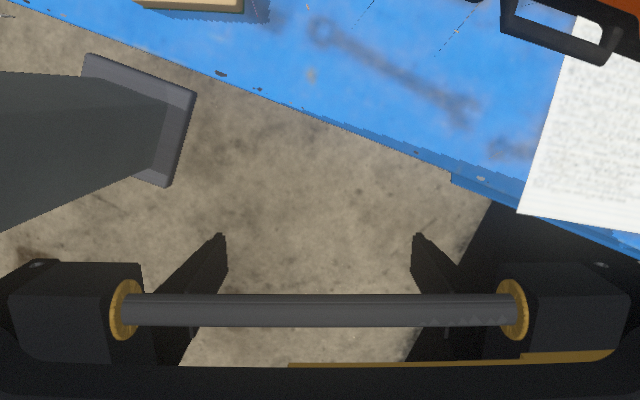

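```bash
cat > h.py <<'E'
import numpy as np, cv2
from cell import env, viewer
def cast(c,uv,z):
    uv=np.atleast_2d(np.array(uv,float))
    K=np.array([[c["fx"],0,c["cx"]],[0,c["fy"],c["cy"]],[0,0,1]])
    p=cv2.undistortPoints(uv.reshape(-1,1,2),K,np.array([c["k1"],0,0,0,0])).reshape(-1,2)
    R,_=cv2.Rodrigues(c["rvec"]); o=-R.T@c["tvec"]
    d=np.c_[p,np.ones(len(p))]@R
    return o+d*((z-o[2])/d[:,2])[:,None]
def proj(c,X):
    K=np.array([[c["fx"],0,c["cx"]],[0,c["fy"],c["cy"]],[0,0,1]])
    return cv2.projectPoints(np.atleast_2d(np.array(X,float)),c["rvec"],c["tvec"],K,np.array([c["k1"],0,0,0,0]))[0].reshape(-1,2)
E
python3 - <<'E'
from h import *
c=viewer.read_camera("top"); im=c["image"][:,:,::-1]
cv2.imwrite("pics/t1.png",cv2.resize(im[195:255,190:350],None,fx=5,fy=5,interpolation=cv2.INTER_CUBIC))
cv2.imwrite("pics/t2.png",cv2.resize(im[195:255,300:460],None,fx=5,fy=5,interpolation=cv2.INTER_CUBIC))
cv2.imwrite("pics/t3.png",cv2.resize(im[115:205,205:465],None,fx=3,fy=3,interpolation=cv2.INTER_CUBIC))
print(cast(c,[[218,127],[281,127],[210,213],[243,237],[279,228],[322,221],[360,217],[403,225]],60))
E
```

```text
[[ 676.23135258  313.2074099    60.        ]
 [ 674.29425803  150.78308637   60.        ]
 [ 455.64439909  331.20102874   60.        ]
 [ 394.89274028  246.2794647    60.        ]
 [ 417.50765767  155.05276701   60.        ]
 [ 434.87599227   46.82935166   60.        ]
 [ 444.65306442  -48.66691705   60.        ]
 [ 424.16343408 -156.97575389   60.        ]]
```

View pics/t1.png

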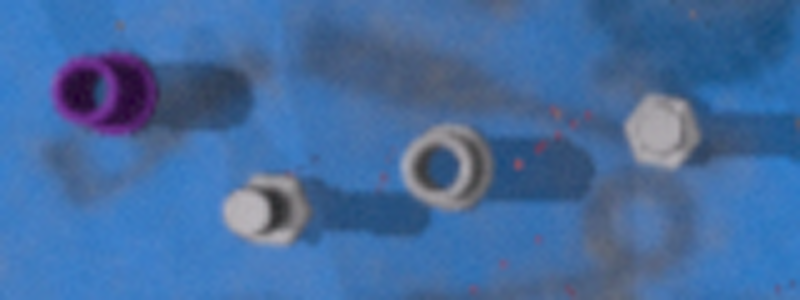

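View pics/t2.png

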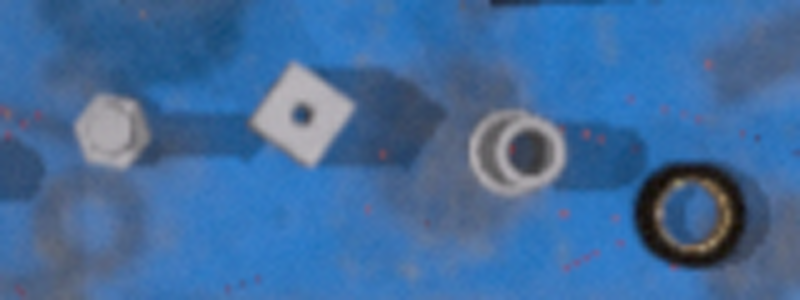

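View pics/t3.png

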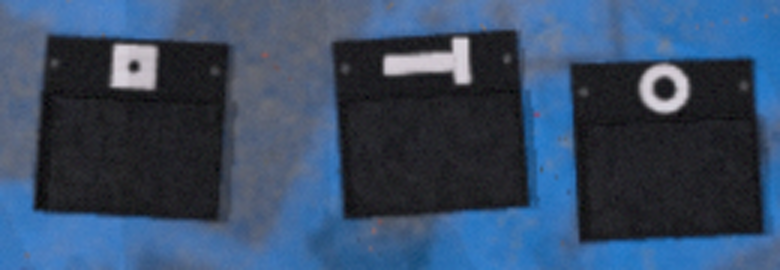

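```bash
python3 - <<'E'
from h import *
c=viewer.read_camera("top"); im=c["image"]
def up(p,s,ox,oy): p=np.array(p,float); return (p+.5)/s-.5+[ox,oy]
f=lambda uv,z: cast(c,uv,z)[:,:2].round(1).tolist()
print("boltA",f(up([[247,211]],5,190,195),79),"head",f(up([[272,210]],5,190,195),15))
print("bushA",f(up([[438,167]],5,190,195),64),"fl",f(up([[450,167]],5,190,195),6))
print("boltB",f(up([[660,129]],5,190,195),79),f(up([[108,129]],5,300,195),79))
q=up([[297,61],[356,105],[310,168],[250,118]],5,300,195)
Q=cast(c,q,62)[:,:2];print("sp",f(up([[303,114]],5,300,195),62),Q.mean(0),Q.round(1).tolist(),np.degrees(np.arctan2(*(np.roll(Q,-1,0)-Q).T[::-1])), np.linalg.norm(np.roll(Q,-1,0)-Q,axis=1))
print("bushB",f(up([[528,153]],5,300,195),64))
print("plates",f(up([[134,67],[664,88]],3,205,115),11))
m=(im.max(2)<60).astype(np.uint8); m[:115]=0;m[205:]=0;m[:,:205]=0;m[:,465:]=0
n,l,st,ce=cv2.connectedComponentsWithStats(m)
for i in range(1,n):
    if st[i,4]<1000: continue
    cn=max(cv2.findContours((l==i).astype(np.uint8),0,2)[0],key=cv2.contourArea)
    W=cast(c,cn.reshape(-1,2),11)[:,:2]
    r=cv2.minAreaRect(W.astype(np.float32)); 
    box=cv2.boxPoints(r); x0,y0,w,h=st[i,:4]
    mm=((im.min(2)>130)&(np.ptp(im.astype(int),axis=2)<40)).astype(np.uint8); k=np.zeros_like(mm); k[y0:y0+h,x0:x0+w]=mm[y0:y0+h,x0:x0+w]
    n2,l2,s2,c2=cv2.connectedComponentsWithStats(k); j=1+np.argmax(s2[1:,4])
    print(st[i],"rect",r,"plate",c2[j],f(c2[j],11))
E
```

```text
boltA [[395.9, 252.6]] head [[394.8, 252.3]]
bushA [[417.5, 159.1]] fl [[417.2, 159.5]]
boltB [[436.2, 47.5]] [[436.2, 48.5]]
sp [[443.6, -49.0]] [444.12229981 -49.16283728] [[470.2, -46.2], [448.0, -75.7], [416.5, -52.4], [441.7, -22.4]] [-126.91798299  143.55730005   50.00800858  -39.74430445] [36.92605745 39.17346173 39.13758334 37.11847972]
bushB [[423.6, -161.9]]
plates [[659.1, 240.5], [638.8, -229.1]]
[ 316  125   65   63 3257] rect ((606.5037841796875, -22.047325134277344), (156.7091827392578, 161.20071411132812), 3.9477577209472656) plate [349.08056872 135.53080569] [[661.3, -24.6]]
[ 217  127   64   62 3279] rect ((605.392578125, 242.7750701904297), (164.0366973876953, 157.1044464111328), 86.65676879882812) plate [249.3315508  136.67914439] [[659.9, 240.6]]
[ 395  135   64   60 3242] rect ((585.1266479492188, -230.8819122314453), (155.8210906982422, 163.13095092773438), 2.178738594055176) plate [425.83333333 143.91333333] [[639.1, -228.7]]
```

```bash
cat >> h.py <<'E'
from scipy.spatial.transform import Rotation as Ro
import sys
def inc(x,y,z,yawdeg):
    "z: grasp-point height"
    s=env.state(); R=Ro.from_euler('xyz',s["tcp_rot"]); T=Ro.from_euler('xyz',[np.pi,0,np.radians(yawdeg)])
    d=R.inv().apply(np.array([x,y,z+171])-s["eef_pos"]); r=np.degrees((R.inv()*T).as_rotvec())/6
    print("t",round(s["t"],2),"pos",s["eef_pos"].round(1),"yaw",np.degrees(s["tcp_rot"]).round(1),"F",s["ft_force"].round(1),"op",round(s["opening"],3))
    print("d",d.round(1),"r",r.round(2),"rows",np.linalg.norm(d)/41.7,np.linalg.norm(r)*6/7.16)
E
python3 -c "
from h import *
inc(480,-250,200,90)"
```

```text
t 0.25 pos [ 226.5 -582.5  404.5] yaw [-180.    -0.    21.2] F [-0.2  0.  -0. ] op 1.001
d [ 356.8 -218.    33.6] r [ -0.    -0.   -11.46] rows 10.059080647343501 9.602729744424897
```

Call:
play_rows --increments '[{"dx": 357,"dy": -218,"dz": 34,"rz": -11.46},{"dx": 357,"dy": -218,"dz": 34,"rz": -11.46},{"dx": 357,"dy": -218,"dz": 34,"rz": -11.46},{"dx": 357,"dy": -218,"dz": 34,"rz": -11.46},{"dx": 357,"dy": -218,"dz": 34,"rz": -11.46},{"dx": 357,"dy": -218,"dz": 34,"rz": -11.46},{"dx": 357,"dy": -218,"dz": 34,"rz": -11.46},{"dx": 357,"dy": -218,"dz": 34,"rz": -11.46}]' --fingers 0.6

```text
invalid input
```

```bash
python3 -c "
from h import *
inc(440,48,170,90)"
```

```text
t 0.25 pos [ 226.5 -582.5  404.5] yaw [-180.    -0.    21.2] F [-0.2  0.  -0. ] op 1.001
d [ 427.5 -510.3   63.7] r [ -0.    -0.   -11.46] rows 16.036007947470175 9.602729744424897
```

Call:
play_rows --increments '[{"dx": 30,"dy": -18,"dz": 3,"rx": 0,"ry": 0,"rz": -1},{"dx": 60,"dy": -36,"dz": 6,"rx": 0,"ry": 0,"rz": -2},{"dx": 90,"dy": -55,"dz": 8,"rx": 0,"ry": 0,"rz": -3},{"dx": 120,"dy": -73,"dz": 11,"rx": 0,"ry": 0,"rz": -4},{"dx": 150,"dy": -91,"dz": 14,"rx": 0,"ry": 0,"rz": -5},{"dx": 180,"dy": -110,"dz": 17,"rx": 0,"ry": 0,"rz": -6},{"dx": 210,"dy": -128,"dz": 20,"rx": 0,"ry": 0,"rz": -7},{"dx": 240,"dy": -146,"dz": 23,"rx": 0,"ry": 0,"rz": -8}]' --fingers 0.6

```text
t: 0.92
eef_pos: [398.0, -358.0, 381.5]
tcp_rot: [-3.141, -0.0, 1.214]
ft_force: [0.2, -0.3, 0.1]
opening: 0.602
```

```bash
python3 -c "
from h import *
inc(440,48,170,90)"
```

```text
t 0.92 pos [ 398.  -358.   381.5] yaw [-180.    -0.    69.5] F [ 0.2 -0.3  0.1] op 0.602
d [ 395.  -102.6   40.6] r [-0.   -0.   -3.41] rows 9.83519939725451 2.8584955854622622
```

Call:
play_rows --increments '[{"dx": 320,"dy": -83,"dz": 33,"rx": 0,"ry": 0,"rz": -3.4},{"dx": 320,"dy": -83,"dz": 33,"rx": 0,"ry": 0,"rz": -3.4},{"dx": 320,"dy": -83,"dz": 33,"rx": 0,"ry": 0,"rz": -3.4},{"dx": 320,"dy": -83,"dz": 33,"rx": 0,"ry": 0,"rz": -3.4},{"dx": 320,"dy": -83,"dz": 33,"rx": 0,"ry": 0,"rz": -3.4},{"dx": 320,"dy": -83,"dz": 33,"rx": 0,"ry": 0,"rz": -3.4},{"dx": 320,"dy": -83,"dz": 33,"rx": 0,"ry": 0,"rz": -3.4},{"dx": 320,"dy": -83,"dz": 33,"rx": 0,"ry": 0,"rz": -3.4}]'

```text
t: 1.58
eef_pos: [431.8, -27.7, 348.7]
tcp_rot: [3.141, -0.0, 1.569]
ft_force: [0.4, -1.0, 0.4]
opening: 0.6
```

```bash
python3 -c "
from h import *
inc(436.5,48,130,90)
c=viewer.read_camera('wrist'); cv2.imwrite('pics/w1.png',c['image'][:,:,::-1]); np.save('w1.npy',c,allow_pickle=True)"
```

```text
t 1.58 pos [431.8 -27.7 348.7] yaw [180.   -0.   89.9] F [ 0.4 -1.   0.4] op 0.6
d [75.7  4.6 47.7] r [ 0.   -0.   -0.01] rows 2.1477982628336014 0.012842968196620256
```

View pics/w1.png

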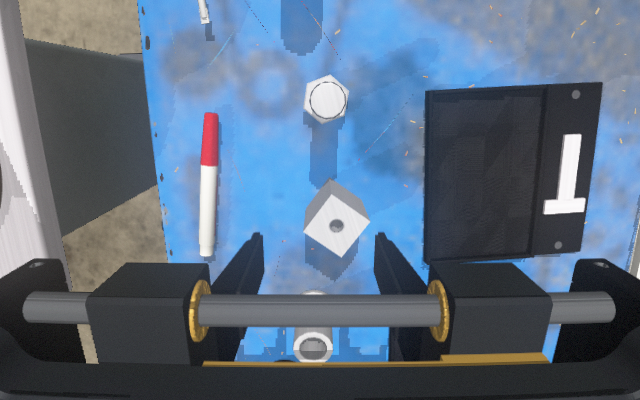

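The wrist view shows bolt top at (327,100), spacer top centred on (337,225), the bolt tray at right (425–603, 82–262).

```bash
python3 -c "
from h import *
c=np.load('w1.npy',allow_pickle=True).item()
cv2.imwrite('pics/w1b.png',cv2.resize(c['image'][60:280,290:400,::-1],None,fx=2.7,fy=2.7))
print('bolt',cast(c,[[327,100]],79),'sp',cast(c,[[337,225]],62))
Q=cast(c,[[341,192],[370,223],[335,258],[303,225]],62)[:,:2];print(Q,Q.mean(0))
print('tray',cast(c,[[426,91],[426,262],[600,82],[603,250]],12))
"
```

```text
bolt [[437.51864134  47.95946598  79.        ]] sp [[446.16851264 -47.34009932  62.        ]]
[[448.90256034 -20.4749446 ]
 [472.11289432 -45.73177875]
 [444.91327238 -75.75566874]
 [419.40934012 -47.295411  ]] [446.33451679 -47.31445077]
tray [[ 523.13742674   54.97225886   12.        ]
 [ 535.71537258 -104.13570582   12.        ]
 [ 676.80232539   65.15425557   12.        ]
 [ 713.85091649  -93.52903094   12.        ]]
```

View pics/w1b.png

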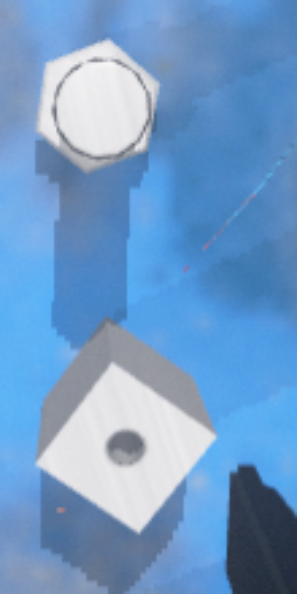

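Call:
play_rows --increments '[{"dx": 38,"dy": 3,"dz": 10,"rx": 0,"ry": 0,"rz": 0},{"dx": 76,"dy": 5,"dz": 20,"rx": 0,"ry": 0,"rz": 0},{"dx": 76,"dy": 5,"dz": 40,"rx": 0,"ry": 0,"rz": 0},{"dx": 76,"dy": 5,"dz": 75,"rx": 0,"ry": 0,"rz": 0},{"dx": 76,"dy": 5,"dz": 105,"rx": 0,"ry": 0,"rz": 0},{"dx": 76,"dy": 5,"dz": 130,"rx": 0,"ry": 0,"rz": 0},{"dx": 76,"dy": 5,"dz": 130,"rx": 0,"ry": 0,"rz": 0}]'

```text
t: 2.22
eef_pos: [435.9, 54.1, 214.9]
tcp_rot: [-3.135, -0.002, 1.573]
ft_force: [0.4, -0.2, -0.5]
opening: 0.6
```

Call:
play_rows --increments '[{"dx": 0,"dy": 0,"dz": 0,"rx": 0,"ry": 0,"rz": 0},{"dx": 0,"dy": 0,"dz": 0,"rx": 0,"ry": 0,"rz": 0},{"dx": 0,"dy": 0,"dz": 0,"rx": 0,"ry": 0,"rz": 0},{"dx": 0,"dy": 0,"dz": 0,"rx": 0,"ry": 0,"rz": 0},{"dx": 0,"dy": 0,"dz": 0,"rx": 0,"ry": 0,"rz": 0},{"dx": 0,"dy": 0,"dz": 0,"rx": 0,"ry": 0,"rz": 0}]' --fingers 0.0

```text
t: 2.72
eef_pos: [436.4, 54.0, 215.9]
tcp_rot: [-3.138, -0.002, 1.573]
ft_force: [-0.0, -0.1, 10.1]
opening: 0.25
```

```bash
python3 -c "
from h import *
inc(578.7,16.1,150,93.9);inc(578.7,16.1,52,93.9)"
```

```text
t 2.72 pos [436.4  54.  215.9] yaw [-1.798e+02 -1.000e-01  9.010e+01] F [-0.  -0.1 10.1] op 0.25
d [ -38.   141.9 -105.7] r [-0.03 -0.02 -0.63] rows 4.338866168453301 0.5275276356475127
t 2.72 pos [436.4  54.  215.9] yaw [-1.798e+02 -1.000e-01  9.010e+01] F [-0.  -0.1 10.1] op 0.25
d [-38.2 142.2  -7.7] r [-0.03 -0.02 -0.63] rows 3.535615062170229 0.5275276356475127
```

Call:
play_rows --increments '[{"dx": 0,"dy": 0,"dz": 0,"rx": 0,"ry": 0,"rz": 0},{"dx": 0,"dy": 0,"dz": 0,"rx": 0,"ry": 0,"rz": 0},{"dx": 0,"dy": 0,"dz": 0,"rx": 0,"ry": 0,"rz": 0},{"dx": -6,"dy": 1,"dz": -2,"rx": 0,"ry": 0,"rz": 0},{"dx": -6,"dy": 1,"dz": -2,"rx": 0,"ry": 0,"rz": 0},{"dx": -6,"dy": 1,"dz": -2,"rx": 0,"ry": 0,"rz": 0}]' --fingers 0.6

```text
t: 3.22
eef_pos: [437.5, 47.7, 217.9]
tcp_rot: [-3.138, -0.002, 1.572]
ft_force: [0.6, 0.8, 0.7]
opening: 0.58
```

Call:
play_rows --increments '[{"dx": 0,"dy": 0,"dz": 0,"rx": 0,"ry": 0,"rz": 0},{"dx": 0,"dy": 0,"dz": 0,"rx": 0,"ry": 0,"rz": 0},{"dx": 0,"dy": 0,"dz": 0,"rx": 0,"ry": 0,"rz": 0},{"dx": 0,"dy": 0,"dz": 0,"rx": 0,"ry": 0,"rz": 0},{"dx": 0,"dy": 0,"dz": 0,"rx": 0,"ry": 0,"rz": 0},{"dx": 0,"dy": 0,"dz": 0,"rx": 0,"ry": 0,"rz": 0}]' --fingers 0.0

```text
t: 3.72
eef_pos: [437.3, 47.7, 217.9]
tcp_rot: [-3.138, -0.002, 1.573]
ft_force: [0.0, 0.2, -1.3]
opening: 0.25
```

```bash
python3 -c "
from h import *
inc(578.7,16.1,150,93.9);inc(578.7,16.1,54,93.9)
c=viewer.read_camera('wrist'); cv2.imwrite('pics/w2.png',c['image'][:,:,::-1]);
for i in range(2):
  c=viewer.read_camera(['scene','top'][i]); cv2.imwrite('pics/s2%d.png'%i,cv2.resize(c['image'][[slice(150,300),slice(120,280)][i],[slice(200,440),slice(190,450)][i],::-1],None,fx=3,fy=3))"
```

```text
t 3.72 pos [437.3  47.7 217.9] yaw [-1.798e+02 -1.000e-01  9.010e+01] F [ 0.   0.2 -1.3] op 0.25
d [ -31.7  140.9 -103.7] r [-0.04 -0.02 -0.63] rows 4.26443305190956 0.5315277298006026
t 3.72 pos [437.3  47.7 217.9] yaw [-1.798e+02 -1.000e-01  9.010e+01] F [ 0.   0.2 -1.3] op 0.25
d [-31.9 141.3  -7.8] r [-0.04 -0.02 -0.63] rows 3.4781869814710262 0.5315277298006026
```

View pics/w2.png

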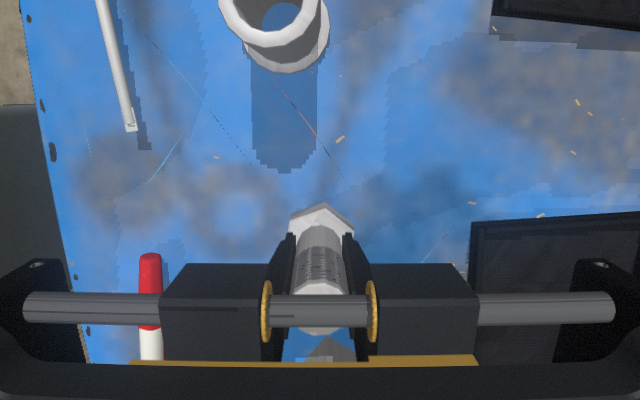

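View pics/s20.png

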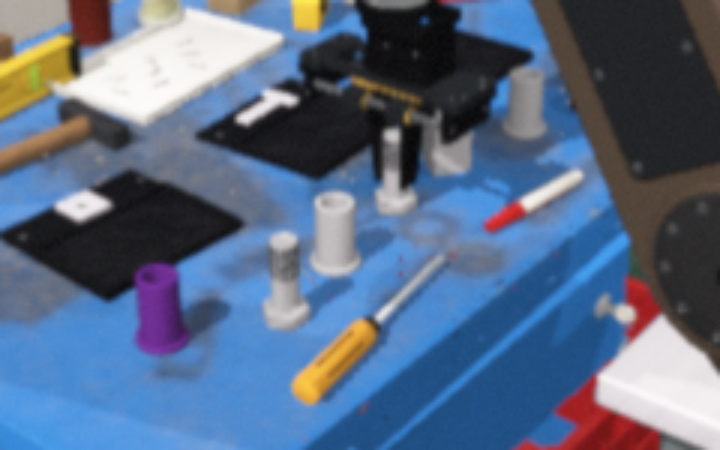

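Call:
play_rows --increments '[{"dx": 0,"dy": 0,"dz": -30,"rx": 0,"ry": 0,"rz": 0},{"dx": -4,"dy": 20,"dz": -50,"rx": 0,"ry": 0,"rz": -0.2},{"dx": -12,"dy": 55,"dz": -50,"rx": 0,"ry": 0,"rz": -0.4},{"dx": -20,"dy": 90,"dz": -50,"rx": 0,"ry": 0,"rz": -0.6},{"dx": -28,"dy": 122,"dz": -50,"rx": 0,"ry": 0,"rz": -0.63},{"dx": -32,"dy": 141,"dz": -50,"rx": 0,"ry": 0,"rz": -0.63},{"dx": -32,"dy": 141,"dz": -50,"rx": 0,"ry": 0,"rz": -0.63},{"dx": -32,"dy": 141,"dz": -50,"rx": 0,"ry": 0,"rz": -0.63}]'

```text
t: 4.53
eef_pos: [578.7, 15.7, 266.4]
tcp_rot: [-3.137, -0.002, 1.638]
ft_force: [-1.7, 0.4, -3.4]
opening: 0.246
```

```bash
python3 -c "
from h import *
c=viewer.read_camera('wrist'); cv2.imwrite('pics/w3.png',c['image'][:,:,::-1]); 
np.save('w3.npy',c,allow_pickle=True)
inc(578.7,16.1,51.5,93.9)
"
```

```text
t 4.58 pos [578.   15.9 266.5] yaw [-1.797e+02 -1.000e-01  9.390e+01] F [ 0.5  0.1 -4.5] op 0.248
d [ 0.  1. 44.] r [-0.05 -0.02 -0.  ] rows 1.0560413176792798 0.04932127979685828
```

View pics/w3.png

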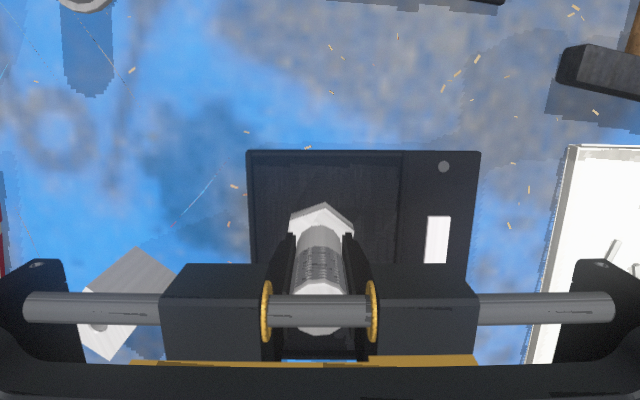

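Call:
play_rows --increments '[{"dx": 0,"dy": 1,"dz": 22,"rx": -0.05,"ry": 0,"rz": 0},{"dx": 0,"dy": 1,"dz": 38,"rx": -0.05,"ry": 0,"rz": 0},{"dx": 0,"dy": 1,"dz": 43,"rx": -0.05,"ry": 0,"rz": 0},{"dx": 0,"dy": 1,"dz": 44,"rx": -0.05,"ry": 0,"rz": 0},{"dx": 0,"dy": 1,"dz": 44.5,"rx": -0.05,"ry": 0,"rz": 0},{"dx": 0,"dy": 1,"dz": 44.5,"rx": -0.05,"ry": 0,"rz": 0}]'

```text
t: 5.08
eef_pos: [578.6, 16.2, 222.5]
tcp_rot: [-3.141, -0.002, 1.639]
ft_force: [-0.4, 0.9, -3.9]
opening: 0.243
```

Call:
play_rows --increments '[{"dx": 0,"dy": 0,"dz": 0,"rx": 0,"ry": 0,"rz": 0},{"dx": 0,"dy": 0,"dz": 0,"rx": 0,"ry": 0,"rz": 0},{"dx": 0,"dy": 0,"dz": 0,"rx": 0,"ry": 0,"rz": 0},{"dx": 0,"dy": 0,"dz": 0,"rx": 0,"ry": 0,"rz": 0}]' --fingers 0.6

```text
t: 5.42
eef_pos: [578.6, 16.2, 222.9]
tcp_rot: [3.141, -0.002, 1.639]
ft_force: [0.0, -0.3, -0.6]
opening: 0.469
```

```bash
python3 -c "
from h import *
inc(578.7,16.1,160,90);inc(395.5,200,160,90)
"
```

```text
t 5.42 pos [578.6  16.2 222.9] yaw [ 1.80e+02 -1.00e-01  9.39e+01] F [ 0.  -0.3 -0.6] op 0.469
d [ 1.000e-01  1.000e-01 -1.081e+02] r [ 0.01 -0.02  0.65] rows 2.5912721716673652 0.5424590393086506
t 5.42 pos [578.6  16.2 222.9] yaw [ 1.80e+02 -1.00e-01  9.39e+01] F [ 0.  -0.3 -0.6] op 0.469
d [ 196.  -170.2 -107.7] r [ 0.01 -0.02  0.65] rows 6.739874782571852 0.5424590393086506
```

Released; up, then across towards bolt A.

Call:
play_rows --increments '[{"dx": 0,"dy": 0,"dz": -35,"rx": 0,"ry": 0,"rz": 0},{"dx": 0,"dy": 0,"dz": -75,"rx": 0,"ry": 0,"rz": 0},{"dx": 20,"dy": -20,"dz": -107,"rx": 0,"ry": 0,"rz": 0.2},{"dx": 50,"dy": -45,"dz": -107,"rx": 0,"ry": 0,"rz": 0.4},{"dx": 75,"dy": -68,"dz": -107,"rx": 0,"ry": 0,"rz": 0.6},{"dx": 105,"dy": -92,"dz": -107,"rx": 0,"ry": 0,"rz": 0.65},{"dx": 135,"dy": -117,"dz": -107,"rx": 0,"ry": 0,"rz": 0.65},{"dx": 160,"dy": -140,"dz": -107,"rx": 0,"ry": 0,"rz": 0.65}]'

```text
t: 6.08
eef_pos: [426.3, 167.3, 330.5]
tcp_rot: [3.14, -0.002, 1.57]
ft_force: [1.1, 0.9, -0.1]
opening: 0.602
```

Call:
play_rows --increments '[{"dx": 20,"dy": -18,"dz": 0,"rx": 0,"ry": 0,"rz": 0},{"dx": 20,"dy": -18,"dz": 0,"rx": 0,"ry": 0,"rz": 0},{"dx": 20,"dy": -18,"dz": 0,"rx": 0,"ry": 0,"rz": 0}]'

```text
t: 6.33
eef_pos: [407.8, 188.0, 331.0]
tcp_rot: [3.14, -0.003, 1.573]
ft_force: [0.9, 0.1, 0.1]
opening: 0.601
```

```bash
python3 -c "
from h import *
c=viewer.read_camera('wrist'); cv2.imwrite('pics/w4.png',c['image'][:,:,::-1]); np.save('w4.npy',c,allow_pickle=True)
c=viewer.read_camera('top'); cv2.imwrite('pics/t4.png',cv2.resize(c['image'][115:255,200:470,::-1],None,fx=2.9,fy=2.9))
inc(396.5,252.6,47.5,90)
"
```

```text
t 6.43 pos [408.9 187.  330.8] yaw [179.9  -0.2  90. ] F [ 1.  -0.7  0.4] op 0.596
d [ 65.3 -12.7 112.4] r [ 0.02 -0.03 -0.  ] rows 3.13263884454632 0.027035556226632968
```

View pics/w4.png

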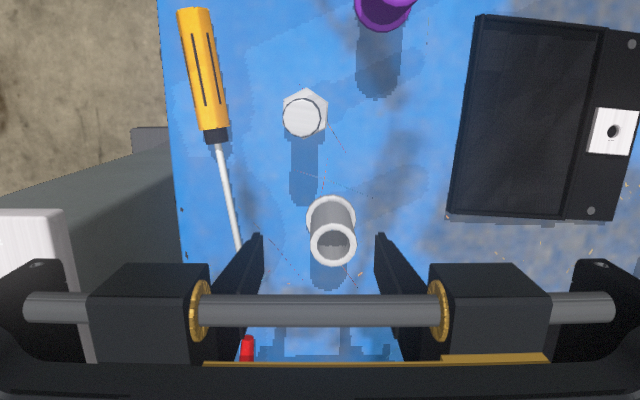

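View pics/t4.png

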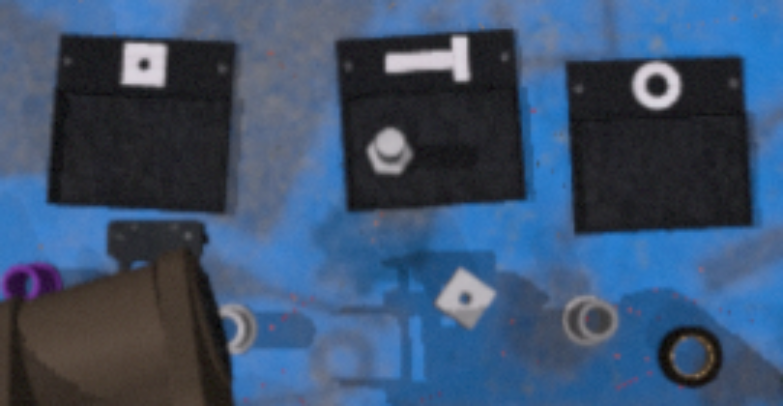

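Bolt B stands in the bolt tray at left slot. Wrist view: bolt A top (302,117), bush A top ring (333,243), spacer tray at right.

```bash
python3 -c "
from h import *
c=np.load('w4.npy',allow_pickle=True).item()
print('boltA',cast(c,[[302,117]],79),'bushA',cast(c,[[333,243]],64))
print('front edge',cast(c,[[478,15],[447,215]],12),'plate',cast(c,[[613,131]],11))
"
```

```text
boltA [[397.46999513 254.05157886  79.        ]] bushA [[418.76954095 162.15656561  64.        ]]
front edge [[530.95004677 329.09554842  12.        ]
 [521.33391032 166.70577342  12.        ]] plate [[660.36619075 241.89099134  11.        ]]
```

Call:
play_rows --increments '[{"dx": 33,"dy": -6,"dz": 10,"rx": 0,"ry": 0,"rz": 0},{"dx": 66.5,"dy": -12,"dz": 20,"rx": 0,"ry": 0,"rz": 0},{"dx": 66.5,"dy": -12,"dz": 30,"rx": 0,"ry": 0,"rz": 0},{"dx": 66.5,"dy": -12,"dz": 60,"rx": 0,"ry": 0,"rz": 0},{"dx": 66.5,"dy": -12,"dz": 90,"rx": 0,"ry": 0,"rz": 0},{"dx": 66.5,"dy": -12,"dz": 112,"rx": 0,"ry": 0,"rz": 0},{"dx": 66.5,"dy": -12,"dz": 112,"rx": 0,"ry": 0,"rz": 0},{"dx": 66.5,"dy": -12,"dz": 112,"rx": 0,"ry": 0,"rz": 0}]'

```text
t: 7.1
eef_pos: [398.0, 253.2, 218.4]
tcp_rot: [-3.142, -0.002, 1.569]
ft_force: [1.0, 0.3, 0.7]
opening: 0.601
```

Call:
play_rows --increments '[{"dx": 0,"dy": 0,"dz": 0,"rx": 0,"ry": 0,"rz": 0},{"dx": 0,"dy": 0,"dz": 0,"rx": 0,"ry": 0,"rz": 0},{"dx": 0,"dy": 0,"dz": 0,"rx": 0,"ry": 0,"rz": 0},{"dx": 0,"dy": 0,"dz": 0,"rx": 0,"ry": 0,"rz": 0},{"dx": 0,"dy": 0,"dz": 0,"rx": 0,"ry": 0,"rz": 0},{"dx": 0,"dy": 0,"dz": 0,"rx": 0,"ry": 0,"rz": 0}]' --fingers 0.0

```text
t: 7.6
eef_pos: [398.0, 253.3, 218.8]
tcp_rot: [3.141, -0.002, 1.569]
ft_force: [0.0, -0.6, 5.9]
opening: 0.248
```

```bash
python3 -c "
from h import *
inc(584.3,-63.7,150,93.9)
"
```

```text
t 7.6 pos [398.  253.3 218.8] yaw [ 1.80e+02 -1.00e-01  8.99e+01] F [ 0.  -0.6  5.9] op 0.248
d [-316.4  186.9 -102.7] r [ 0.01 -0.02 -0.67] rows 9.151344680459712 0.5586454982596412
```

Call:
play_rows --increments '[{"dx": 0,"dy": 0,"dz": -35,"rx": 0,"ry": 0,"rz": 0},{"dx": 0,"dy": 0,"dz": -75,"rx": 0,"ry": 0,"rz": 0},{"dx": -25,"dy": 10,"dz": -105,"rx": 0,"ry": 0,"rz": -0.1},{"dx": -55,"dy": 25,"dz": -110,"rx": 0,"ry": 0,"rz": -0.3},{"dx": -90,"dy": 45,"dz": -110,"rx": 0,"ry": 0,"rz": -0.5},{"dx": -125,"dy": 65,"dz": -110,"rx": 0,"ry": 0,"rz": -0.67},{"dx": -160,"dy": 85,"dz": -110,"rx": 0,"ry": 0,"rz": -0.67},{"dx": -195,"dy": 105,"dz": -110,"rx": 0,"ry": 0,"rz": -0.67}]'

```text
t: 8.27
eef_pos: [503.0, 56.1, 328.7]
tcp_rot: [3.141, -0.002, 1.64]
ft_force: [0.8, 1.2, -2.3]
opening: 0.248
```

```bash
python3 -c "
from h import *
inc(584.3,-63.7,157,93.9)
"
```

```text
t 8.27 pos [503.   56.1 328.7] yaw [ 1.80e+02 -1.00e-01  9.39e+01] F [ 0.8  1.2 -2.3] op 0.248
d [-125.1   72.9    0.5] r [ 0.01 -0.02  0.01] rows 3.4719608921285587 0.01775372234135855
```

Call:
play_rows --increments '[{"dx": -30,"dy": 17,"dz": 0,"rx": 0,"ry": 0,"rz": 0},{"dx": -62,"dy": 35,"dz": 0,"rx": 0,"ry": 0,"rz": 0},{"dx": -95,"dy": 55,"dz": 0,"rx": 0,"ry": 0,"rz": 0},{"dx": -125,"dy": 73,"dz": 0,"rx": 0,"ry": 0,"rz": 0},{"dx": -125,"dy": 73,"dz": 10,"rx": 0,"ry": 0,"rz": 0},{"dx": -125,"dy": 73,"dz": 40,"rx": 0,"ry": 0,"rz": 0},{"dx": -125,"dy": 73,"dz": 70,"rx": 0,"ry": 0,"rz": 0},{"dx": -125,"dy": 73,"dz": 70,"rx": 0,"ry": 0,"rz": 0}]'

```text
t: 8.93
eef_pos: [583.2, -63.4, 253.8]
tcp_rot: [-3.135, -0.004, 1.639]
ft_force: [-1.7, 0.2, -2.7]
opening: 0.251
```

```bash
python3 -c "
from h import *
c=viewer.read_camera('wrist'); cv2.imwrite('pics/w5.png',c['image'][:,:,::-1])
inc(584.3,-63.7,52.3,93.9)
"
```

```text
t 8.98 pos [583.9 -63.4 256.4] yaw [-179.7   -0.2   93.9] F [ 0.3 -0.2 -1.9] op 0.252
d [-0.5  0.5 33.1] r [-0.04 -0.03  0.01] rows 0.7928896520223362 0.047555278061657436
```

View pics/w5.png

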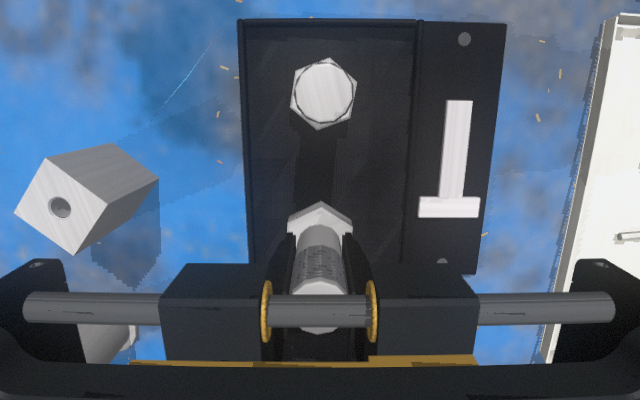

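Bolt B upright in the tray at (323,90); bolt A held above the second slot. Lower and release.

Call:
play_rows --increments '[{"dx": 0,"dy": 0.5,"dz": 18,"rx": -0.04,"ry": 0,"rz": 0},{"dx": 0,"dy": 0.5,"dz": 28,"rx": -0.04,"ry": 0,"rz": 0},{"dx": 0,"dy": 0.5,"dz": 32,"rx": -0.04,"ry": 0,"rz": 0},{"dx": 0,"dy": 0.5,"dz": 33,"rx": -0.04,"ry": 0,"rz": 0},{"dx": 0,"dy": 0.5,"dz": 33.5,"rx": -0.04,"ry": 0,"rz": 0},{"dx": 0,"dy": 0.5,"dz": 33.5,"rx": -0.04,"ry": 0,"rz": 0}]'

```text
t: 9.48
eef_pos: [584.4, -63.2, 223.8]
tcp_rot: [3.141, -0.003, 1.64]
ft_force: [-0.4, 0.1, -2.5]
opening: 0.247
```

Call:
play_rows --increments '[{"dx": 0,"dy": 0,"dz": 0,"rx": 0,"ry": 0,"rz": 0},{"dx": 0,"dy": 0,"dz": 0,"rx": 0,"ry": 0,"rz": 0},{"dx": 0,"dy": 0,"dz": 0,"rx": 0,"ry": 0,"rz": 0},{"dx": 0,"dy": 0,"dz": 0,"rx": 0,"ry": 0,"rz": 0}]' --fingers 0.6

```text
t: 9.82
eef_pos: [584.5, -63.2, 224.2]
tcp_rot: [3.14, -0.003, 1.64]
ft_force: [0.2, -0.0, 0.7]
opening: 0.474
```

Call:
play_rows --increments '[{"dx": 0,"dy": 0,"dz": -35,"rx": 0,"ry": 0,"rz": 0},{"dx": 0,"dy": 0,"dz": -75,"rx": 0,"ry": 0,"rz": 0},{"dx": 0,"dy": 0,"dz": -107,"rx": 0,"ry": 0,"rz": 0.2},{"dx": 0,"dy": 0,"dz": -107,"rx": 0,"ry": 0,"rz": 0.4}]'

```text
t: 10.15
eef_pos: [585.0, -63.6, 337.4]
tcp_rot: [3.132, -0.001, 1.597]
ft_force: [-0.2, 0.1, 0.5]
opening: 0.598
```

```bash
python3 -c "
from h import *
inc(421,100,160,90); inc(425,-225,160,90)
"
```

```text
t 10.15 pos [585.  -63.6 337.4] yaw [179.4  -0.   91.5] F [-0.2  0.1  0.5] op 0.598
d [ 167.8 -159.7    4.9] r [ 0.1  -0.01  0.25] rows 5.557804153796951 0.22401359265301918
t 10.15 pos [585.  -63.6 337.4] yaw [179.4  -0.   91.5] F [-0.2  0.1  0.5] op 0.598
d [-157.2 -164.2    4.6] r [ 0.1  -0.01  0.25] rows 5.452310389656466 0.22401359265301918
```

Call:
play_rows --increments '[{"dx": 25,"dy": -20,"dz": 0,"rx": 0,"ry": 0,"rz": 0.1},{"dx": 55,"dy": -45,"dz": 2,"rx": 0.1,"ry": 0,"rz": 0.25},{"dx": 85,"dy": -65,"dz": 5,"rx": 0.1,"ry": 0,"rz": 0.25},{"dx": 115,"dy": -85,"dz": 5,"rx": 0.1,"ry": 0,"rz": 0.25},{"dx": 145,"dy": -107,"dz": 5,"rx": 0.1,"ry": 0,"rz": 0.25},{"dx": 175,"dy": -130,"dz": 5,"rx": 0.1,"ry": 0,"rz": 0.25},{"dx": 205,"dy": -150,"dz": 5,"rx": 0.1,"ry": 0,"rz": 0.25},{"dx": 220,"dy": -160,"dz": 5,"rx": 0.1,"ry": 0,"rz": 0.25}]'

```text
t: 10.82
eef_pos: [417.0, 154.1, 330.8]
tcp_rot: [-3.14, -0.001, 1.572]
ft_force: [1.1, -0.5, 0.5]
opening: 0.597
```

```bash
python3 -c "
from h import *
inc(418.5,161,40,90)
"
```

```text
t 10.82 pos [417.  154.1 330.8] yaw [-1.799e+02 -1.000e-01  9.010e+01] F [ 1.1 -0.5  0.5] op 0.597
d [  6.8   1.7 119.8] r [-0.01 -0.01  0.01] rows 2.8778376828670917 0.0160913073179283
```

Call:
play_rows --increments '[{"dx": 7,"dy": 1.5,"dz": 0,"rx": 0,"ry": 0,"rz": 0},{"dx": 7,"dy": 1.5,"dz": 20,"rx": 0,"ry": 0,"rz": 0},{"dx": 7,"dy": 1.5,"dz": 50,"rx": 0,"ry": 0,"rz": 0},{"dx": 7,"dy": 1.5,"dz": 80,"rx": 0,"ry": 0,"rz": 0},{"dx": 7,"dy": 1.5,"dz": 105,"rx": 0,"ry": 0,"rz": 0},{"dx": 7,"dy": 1.5,"dz": 119,"rx": 0,"ry": 0,"rz": 0},{"dx": 7,"dy": 1.5,"dz": 119,"rx": 0,"ry": 0,"rz": 0},{"dx": 7,"dy": 1.5,"dz": 119,"rx": 0,"ry": 0,"rz": 0}]'

```text
t: 11.48
eef_pos: [418.9, 161.0, 211.4]
tcp_rot: [-3.139, -0.001, 1.571]
ft_force: [0.7, -0.4, 1.2]
opening: 0.601
```

Call:
play_rows --increments '[{"dx": 0,"dy": 0,"dz": 0,"rx": 0,"ry": 0,"rz": 0},{"dx": 0,"dy": 0,"dz": 0,"rx": 0,"ry": 0,"rz": 0},{"dx": 0,"dy": 0,"dz": 0,"rx": 0,"ry": 0,"rz": 0},{"dx": 0,"dy": 0,"dz": 0,"rx": 0,"ry": 0,"rz": 0},{"dx": 0,"dy": 0,"dz": 0,"rx": 0,"ry": 0,"rz": 0},{"dx": 0,"dy": 0,"dz": 0,"rx": 0,"ry": 0,"rz": 0}]' --fingers 0.0

```text
t: 11.98
eef_pos: [419.0, 161.0, 212.1]
tcp_rot: [-3.14, -0.001, 1.571]
ft_force: [-1.1, -0.7, 7.8]
opening: 0.363
```

```bash
python3 -c "
from h import *
inc(558.5,-191.8,150,92.2)
"
```

```text
t 11.98 pos [419.  161.  212.1] yaw [-1.799e+02 -1.000e-01  9.000e+01] F [-1.1 -0.7  7.8] op 0.363
d [-352.7  139.2 -109.4] r [-0.01 -0.01 -0.36] rows 9.464747349905709 0.30360960097457024
```

Call:
play_rows --increments '[{"dx": 0,"dy": 0,"dz": -35,"rx": 0,"ry": 0,"rz": 0},{"dx": 0,"dy": 0,"dz": -75,"rx": 0,"ry": 0,"rz": 0},{"dx": -20,"dy": 8,"dz": -105,"rx": 0,"ry": 0,"rz": -0.1},{"dx": -50,"dy": 20,"dz": -112,"rx": 0,"ry": 0,"rz": -0.2},{"dx": -85,"dy": 35,"dz": -112,"rx": 0,"ry": 0,"rz": -0.3},{"dx": -120,"dy": 48,"dz": -112,"rx": 0,"ry": 0,"rz": -0.36},{"dx": -155,"dy": 62,"dz": -112,"rx": 0,"ry": 0,"rz": -0.36},{"dx": -190,"dy": 76,"dz": -112,"rx": 0,"ry": 0,"rz": -0.36}]'

```text
t: 12.65
eef_pos: [495.3, -30.8, 324.2]
tcp_rot: [-3.141, -0.001, 1.609]
ft_force: [1.3, 0.6, -1.1]
opening: 0.362
```

```bash
python3 -c "
from h import *
inc(558.5,-191.8,152,92.2)
"
```

```text
t 12.65 pos [495.3 -30.8 324.2] yaw [-1.80e+02 -1.00e-01  9.22e+01] F [ 1.3  0.6 -1.1] op 0.362
d [-163.3   56.9    1. ] r [-0.01 -0.01  0.  ] rows 4.147280107716274 0.00983155948313549
```

Call:
play_rows --increments '[{"dx": -35,"dy": 12,"dz": 0,"rx": 0,"ry": 0,"rz": 0},{"dx": -70,"dy": 24,"dz": 0,"rx": 0,"ry": 0,"rz": 0},{"dx": -105,"dy": 37,"dz": 0,"rx": 0,"ry": 0,"rz": 0},{"dx": -140,"dy": 49,"dz": 0,"rx": 0,"ry": 0,"rz": 0},{"dx": -163,"dy": 57,"dz": 15,"rx": 0,"ry": 0,"rz": 0},{"dx": -163,"dy": 57,"dz": 45,"rx": 0,"ry": 0,"rz": 0},{"dx": -163,"dy": 57,"dz": 70,"rx": 0,"ry": 0,"rz": 0},{"dx": -163,"dy": 57,"dz": 70,"rx": 0,"ry": 0,"rz": 0}]'

```text
t: 13.32
eef_pos: [557.5, -191.5, 249.9]
tcp_rot: [-3.135, -0.004, 1.608]
ft_force: [0.4, 0.8, -1.4]
opening: 0.363
```

```bash
python3 -c "
from h import *
c=viewer.read_camera('wrist'); cv2.imwrite('pics/w6.png',c['image'][:,:,::-1])
inc(558.5,-191.8,45.5,92.2)
"
```

```text
t 13.37 pos [ 558.  -191.4  252.3] yaw [-179.7   -0.2   92.2] F [-0.3 -0.3 -0.7] op 0.362
d [-0.5  0.6 35.8] r [-0.05 -0.03 -0.  ] rows 0.8587457953969029 0.04659069461403588
```

View pics/w6.png

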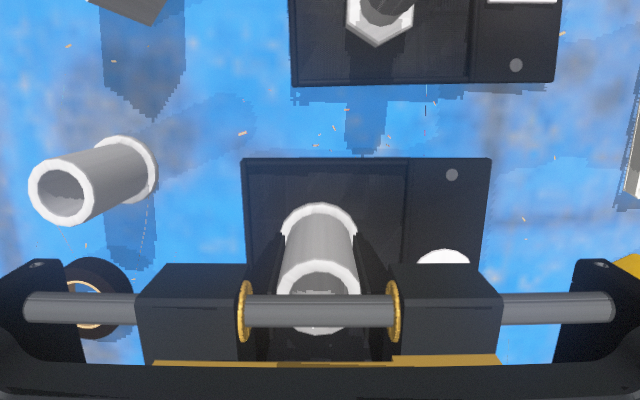

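The bush is held upright over the ring tray. Lower, release, retreat.

Call:
play_rows --increments '[{"dx": 0,"dy": 0.5,"dz": 18,"rx": -0.04,"ry": 0,"rz": 0},{"dx": 0,"dy": 0.5,"dz": 30,"rx": -0.04,"ry": 0,"rz": 0},{"dx": 0,"dy": 0.5,"dz": 34,"rx": -0.04,"ry": 0,"rz": 0},{"dx": 0,"dy": 0.5,"dz": 35,"rx": -0.04,"ry": 0,"rz": 0},{"dx": 0,"dy": 0.5,"dz": 35.7,"rx": -0.04,"ry": 0,"rz": 0},{"dx": 0,"dy": 0.5,"dz": 35.7,"rx": -0.04,"ry": 0,"rz": 0}]'

```text
t: 13.87
eef_pos: [558.6, -191.2, 217.4]
tcp_rot: [3.141, -0.003, 1.609]
ft_force: [-0.0, -0.4, -1.2]
opening: 0.363
```

Call:
play_rows --increments '[{"dx": 0,"dy": 0,"dz": 0,"rx": 0,"ry": 0,"rz": 0},{"dx": 0,"dy": 0,"dz": 0,"rx": 0,"ry": 0,"rz": 0},{"dx": 0,"dy": 0,"dz": 0,"rx": 0,"ry": 0,"rz": 0},{"dx": 0,"dy": 0,"dz": 0,"rx": 0,"ry": 0,"rz": 0}]' --fingers 0.6

```text
t: 14.2
eef_pos: [558.6, -191.3, 217.8]
tcp_rot: [3.141, -0.002, 1.609]
ft_force: [0.1, 0.8, -0.0]
opening: 0.572
```

Call:
play_rows --increments '[{"dx": 0,"dy": 0,"dz": -35,"rx": 0,"ry": 0,"rz": 0},{"dx": 0,"dy": 0,"dz": -75,"rx": 0,"ry": 0,"rz": 0},{"dx": 0,"dy": 0,"dz": -107,"rx": 0,"ry": 0,"rz": 0.1},{"dx": -8,"dy": -20,"dz": -115,"rx": 0,"ry": 0,"rz": 0.3},{"dx": -16,"dy": -50,"dz": -115,"rx": 0,"ry": 0,"rz": 0.36},{"dx": -24,"dy": -85,"dz": -115,"rx": 0,"ry": 0,"rz": 0.36},{"dx": -30,"dy": -115,"dz": -115,"rx": 0,"ry": 0,"rz": 0.36},{"dx": -35,"dy": -130,"dz": -115,"rx": 0,"ry": 0,"rz": 0.36}]'

```text
t: 14.87
eef_pos: [427.2, -231.4, 332.9]
tcp_rot: [-3.141, -0.003, 1.571]
ft_force: [1.1, 0.2, -0.2]
opening: 0.602
```

Call:
play_rows --increments '[{"dx": 0,"dy": 0,"dz": 0,"rx": 0,"ry": 0,"rz": 0},{"dx": 0,"dy": 0,"dz": 0,"rx": 0,"ry": 0,"rz": 0}]'

```text
t: 15.03
eef_pos: [426.9, -231.7, 333.3]
tcp_rot: [3.141, -0.003, 1.569]
ft_force: [-0.2, -0.7, 0.0]
opening: 0.6
```

```bash
python3 -c "
from h import *
c=viewer.read_camera('wrist'); cv2.imwrite('pics/w7.png',c['image'][:,:,::-1]); np.save('w7.npy',c,allow_pickle=True)
inc(424.5,-161.5,40,90)
"
```

```text
t 15.08 pos [ 427.6 -231.6  333.2] yaw [ 1.8e+02 -1.0e-01  9.0e+01] F [-0.4 -0.2 -0.3] op 0.593
d [ 69.8  -3.2 122.3] r [ 0.   -0.02 -0.01] rows 3.378533344611918 0.020419393618169704
```

View pics/w7.png

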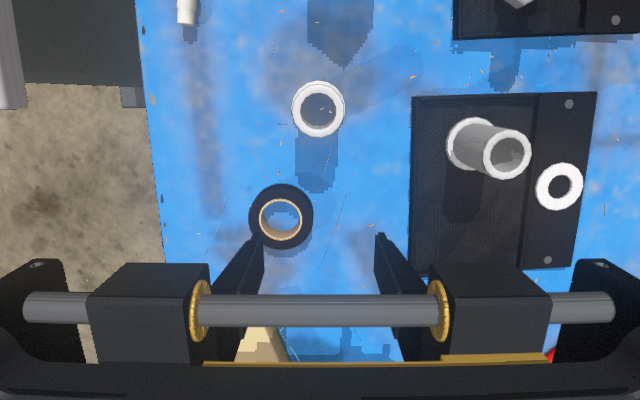

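```bash
python3 -c "
from h import *
c=np.load('w7.npy',allow_pickle=True).item()
print(cast(c,[[318,108]],64), cast(c,[[559,186]],11), cast(c,[[507,154]],68))
"
```

```text
[[ 426.48384715 -160.67756408   64.        ]] [[ 639.81624923 -227.88665737   11.        ]] [[ 557.74799375 -191.00429355   68.        ]]
```

Call:
play_rows --increments '[{"dx": 35,"dy": -1,"dz": 5,"rx": 0,"ry": 0,"rz": 0},{"dx": 70.5,"dy": -2,"dz": 15,"rx": 0,"ry": 0,"rz": 0},{"dx": 70.5,"dy": -2,"dz": 30,"rx": 0,"ry": 0,"rz": 0},{"dx": 70.5,"dy": -2,"dz": 65,"rx": 0,"ry": 0,"rz": 0},{"dx": 70.5,"dy": -2,"dz": 95,"rx": 0,"ry": 0,"rz": 0},{"dx": 70.5,"dy": -2,"dz": 121.5,"rx": 0,"ry": 0,"rz": 0},{"dx": 70.5,"dy": -2,"dz": 121.5,"rx": 0,"ry": 0,"rz": 0},{"dx": 70.5,"dy": -2,"dz": 121.5,"rx": 0,"ry": 0,"rz": 0}]'

```text
t: 15.75
eef_pos: [426.6, -160.5, 211.1]
tcp_rot: [-3.14, -0.004, 1.571]
ft_force: [0.2, -0.4, 0.7]
opening: 0.599
```

Call:
play_rows --increments '[{"dx": 0,"dy": 0,"dz": 0,"rx": 0,"ry": 0,"rz": 0},{"dx": 0,"dy": 0,"dz": 0,"rx": 0,"ry": 0,"rz": 0},{"dx": 0,"dy": 0,"dz": 0,"rx": 0,"ry": 0,"rz": 0},{"dx": 0,"dy": 0,"dz": 0,"rx": 0,"ry": 0,"rz": 0},{"dx": 0,"dy": 0,"dz": 0,"rx": 0,"ry": 0,"rz": 0},{"dx": 0,"dy": 0,"dz": 0,"rx": 0,"ry": 0,"rz": 0}]' --fingers 0.0

```text
t: 16.25
eef_pos: [426.7, -160.5, 212.2]
tcp_rot: [3.141, -0.003, 1.571]
ft_force: [-0.5, 1.2, 8.4]
opening: 0.378
```

```bash
python3 -c "
from h import *
inc(561.5,-271.8,150,92.2)
"
```

```text
t 16.25 pos [ 426.7 -160.5  212.2] yaw [180.   -0.2  90. ] F [-0.5  1.2  8.4] op 0.378
d [-111.   134.8 -109. ] r [ 0.   -0.03 -0.36] rows 4.936257751006406 0.30601238225313
```

Call:
play_rows --increments '[{"dx": 0,"dy": 0,"dz": -35,"rx": 0,"ry": 0,"rz": 0},{"dx": 0,"dy": 0,"dz": -75,"rx": 0,"ry": 0,"rz": 0},{"dx": -20,"dy": 10,"dz": -105,"rx": 0,"ry": 0,"rz": -0.1},{"dx": -45,"dy": 35,"dz": -110,"rx": 0,"ry": 0,"rz": -0.2},{"dx": -70,"dy": 65,"dz": -110,"rx": 0,"ry": 0,"rz": -0.3},{"dx": -95,"dy": 95,"dz": -110,"rx": 0,"ry": 0,"rz": -0.36},{"dx": -111,"dy": 125,"dz": -110,"rx": 0,"ry": 0,"rz": -0.36},{"dx": -111,"dy": 135,"dz": -110,"rx": 0,"ry": 0,"rz": -0.36}]'

```text
t: 16.92
eef_pos: [564.2, -274.5, 322.4]
tcp_rot: [3.139, -0.001, 1.607]
ft_force: [-0.4, 0.5, -2.2]
opening: 0.373
```

Call:
play_rows --increments '[{"dx": 0,"dy": 0,"dz": 30,"rx": 0,"ry": 0,"rz": 0},{"dx": 0,"dy": 0,"dz": 65,"rx": 0,"ry": 0,"rz": 0},{"dx": 0,"dy": 0,"dz": 70,"rx": 0,"ry": 0,"rz": 0},{"dx": 0,"dy": 0,"dz": 70,"rx": 0,"ry": 0,"rz": 0}]'

```text
t: 17.25
eef_pos: [564.0, -274.1, 251.0]
tcp_rot: [-3.141, -0.003, 1.607]
ft_force: [0.2, -0.3, -0.6]
opening: 0.374
```

```bash
python3 -c "
from h import *
c=viewer.read_camera('wrist'); cv2.imwrite('pics/w8.png',c['image'][:,:,::-1])
inc(561.5,-271.8,45.6,92.2)
"
```

```text
t 17.3 pos [ 564.4 -274.4  252.9] yaw [ 1.799e+02 -1.000e-01  9.210e+01] F [-0.   0.1 -1. ] op 0.378
d [ 2.6 -2.8 36.3] r [ 0.02 -0.01 -0.02] rows 0.8746414582891503 0.025860627726327648
```

View pics/w8.png

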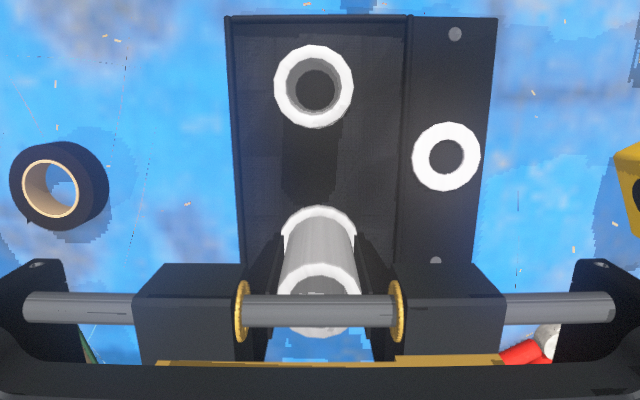

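Call:
play_rows --increments '[{"dx": 2.5,"dy": -3,"dz": 15,"rx": 0,"ry": 0,"rz": 0},{"dx": 2.5,"dy": -3,"dz": 29,"rx": 0,"ry": 0,"rz": 0},{"dx": 2.5,"dy": -3,"dz": 34,"rx": 0,"ry": 0,"rz": 0},{"dx": 2.5,"dy": -3,"dz": 35.5,"rx": 0,"ry": 0,"rz": 0},{"dx": 2.5,"dy": -3,"dz": 36.3,"rx": 0,"ry": 0,"rz": 0},{"dx": 2.5,"dy": -3,"dz": 36.3,"rx": 0,"ry": 0,"rz": 0}]'

```text
t: 17.8
eef_pos: [561.6, -272.1, 217.8]
tcp_rot: [3.138, -0.0, 1.607]
ft_force: [0.7, 0.0, -0.6]
opening: 0.379
```

Call:
play_rows --increments '[{"dx": 0,"dy": 0,"dz": 0,"rx": 0,"ry": 0,"rz": 0},{"dx": 0,"dy": 0,"dz": 0,"rx": 0,"ry": 0,"rz": 0},{"dx": 0,"dy": 0,"dz": 0,"rx": 0,"ry": 0,"rz": 0},{"dx": 0,"dy": 0,"dz": 0,"rx": 0,"ry": 0,"rz": 0}]' --fingers 0.6

```text
t: 18.13
eef_pos: [561.7, -272.1, 218.2]
tcp_rot: [3.138, -0.0, 1.607]
ft_force: [-1.0, 0.4, 0.8]
opening: 0.578
```

Call:
play_rows --increments '[{"dx": 0,"dy": 0,"dz": -35,"rx": 0,"ry": 0,"rz": 0},{"dx": 0,"dy": 0,"dz": -75,"rx": 0,"ry": 0,"rz": 0},{"dx": 0,"dy": 0,"dz": -107,"rx": 0,"ry": 0,"rz": 1},{"dx": 20,"dy": -15,"dz": -112,"rx": 0,"ry": 0,"rz": 2},{"dx": 50,"dy": -33,"dz": -112,"rx": 0,"ry": 0,"rz": 3},{"dx": 80,"dy": -52,"dz": -112,"rx": 0,"ry": 0,"rz": 4},{"dx": 110,"dy": -70,"dz": -112,"rx": 0,"ry": 0,"rz": 5},{"dx": 140,"dy": -90,"dz": -112,"rx": 0,"ry": 0,"rz": 6}]'

```text
t: 18.8
eef_pos: [465.2, -134.3, 330.1]
tcp_rot: [3.138, -0.003, 0.973]
ft_force: [-0.3, -0.2, -0.3]
opening: 0.601
```

```bash
python3 -c "
from h import *
inc(445.2,-48.2,157,51.9)
"
```

```text
t 18.8 pos [ 465.2 -134.3  330.1] yaw [ 1.798e+02 -1.000e-01  5.580e+01] F [-0.3 -0.2 -0.3] op 0.601
d [ 60. -65.   2.] r [ 0.03 -0.03  0.64] rows 2.120673455020853 0.5403042560599175
```

```bash
python3 -c "
from h import *
c=np.load('w1.npy',allow_pickle=True).item()
Q=cast(c,np.array([[112,362],[216,435],[141,533],[38,465]])/2.7+[290,60],62)[:,:2]
E=np.roll(Q,-1,0)-Q
print(Q,Q.mean(0),np.linalg.norm(E,axis=1),np.degrees(np.arctan2(E[:,1],E[:,0]))%90)
"
```

```text
[[441.62090097 -22.11005748]
 [472.05227039 -44.15769727]
 [450.75465797 -75.24586342]
 [420.17339521 -53.37643879]] [446.15030614 -48.72251424] [37.57880607 37.68371491 37.59634777 37.91545995] [54.07653131 55.58607366 54.43049421 55.55141251]
```

```bash
python3 -c "
from h import *
inc(445.6,-48.7,120,54.5)
"
```

```text
t 18.8 pos [ 465.2 -134.3  330.1] yaw [ 1.798e+02 -1.000e-01  5.580e+01] F [-0.3 -0.2 -0.3] op 0.601
d [ 59.7 -64.5  39. ] r [ 0.03 -0.02  0.21] rows 2.3054005434799274 0.179514462412897
```

Call:
play_rows --increments '[{"dx": 20,"dy": -22,"dz": 5,"rx": 0,"ry": 0,"rz": 0.1},{"dx": 40,"dy": -44,"dz": 10,"rx": 0,"ry": 0,"rz": 0.2},{"dx": 60,"dy": -64.5,"dz": 30,"rx": 0,"ry": 0,"rz": 0.2},{"dx": 60,"dy": -64.5,"dz": 39,"rx": 0,"ry": 0,"rz": 0.2},{"dx": 60,"dy": -64.5,"dz": 39,"rx": 0,"ry": 0,"rz": 0.2}]' --fingers 0.65

```text
t: 19.22
eef_pos: [445.4, -47.5, 289.9]
tcp_rot: [3.14, -0.002, 0.955]
ft_force: [-0.4, -0.0, -0.2]
opening: 0.649
```

```bash
python3 -c "
from h import *
c=viewer.read_camera('wrist'); cv2.imwrite('pics/w9.png',c['image'][:,:,::-1])
inc(445.6,-48.7,38,54.5)
"
```

```text
t 19.27 pos [446.  -48.4 290.7] yaw [ 1.799e+02 -1.000e-01  5.460e+01] F [0.1 0.1 1. ] op 0.653
d [-0.7 -0.3 81.7] r [ 0.02 -0.02  0.02] rows 1.960215328761015 0.03301208589132809
```

View pics/w9.png

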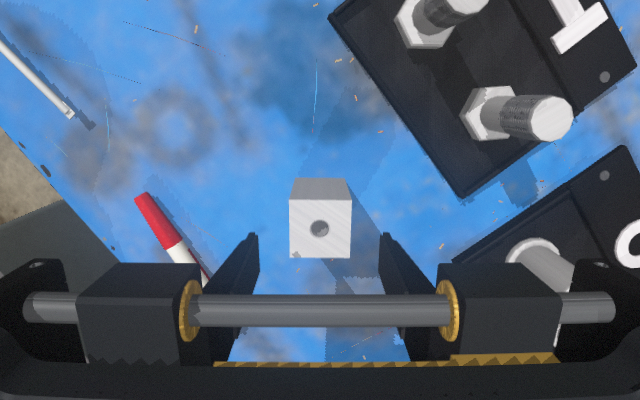

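Spacer top at (320,225) is square to and centred between the jaws. Descend and grip.

Call:
play_rows --increments '[{"dx": -0.5,"dy": 0,"dz": 30,"rx": 0,"ry": 0,"rz": 0},{"dx": -0.5,"dy": 0,"dz": 60,"rx": 0,"ry": 0,"rz": 0},{"dx": -0.5,"dy": 0,"dz": 80,"rx": 0,"ry": 0,"rz": 0},{"dx": -0.5,"dy": 0,"dz": 82,"rx": 0,"ry": 0,"rz": 0},{"dx": -0.5,"dy": 0,"dz": 82,"rx": 0,"ry": 0,"rz": 0}]'

```text
t: 19.68
eef_pos: [446.4, -49.7, 208.5]
tcp_rot: [3.14, -0.002, 0.952]
ft_force: [-0.7, -0.5, -0.2]
opening: 0.653
```

Call:
play_rows --increments '[{"dx": 0,"dy": 0,"dz": 0,"rx": 0,"ry": 0,"rz": 0},{"dx": 0,"dy": 0,"dz": 0,"rx": 0,"ry": 0,"rz": 0},{"dx": 0,"dy": 0,"dz": 0,"rx": 0,"ry": 0,"rz": 0},{"dx": 0,"dy": 0,"dz": 0,"rx": 0,"ry": 0,"rz": 0},{"dx": 0,"dy": 0,"dz": 0,"rx": 0,"ry": 0,"rz": 0},{"dx": 0,"dy": 0,"dz": 0,"rx": 0,"ry": 0,"rz": 0}]' --fingers 0.0

```text
t: 20.18
eef_pos: [446.4, -49.6, 209.3]
tcp_rot: [3.14, -0.002, 0.953]
ft_force: [-2.0, 0.1, 10.2]
opening: 0.401
```

```bash
python3 -c "
from h import *
inc(578.2,204.8,150,86.7)
"
```

```text
t 20.18 pos [446.4 -49.6 209.3] yaw [ 1.799e+02 -1.000e-01  5.460e+01] F [-2.   0.1 10.2] op 0.401
d [ 283.9  -39.8 -111.2] r [ 0.02 -0.01 -5.35] rows 7.374877244974296 4.486338654682602
```

Call:
play_rows --increments '[{"dx": 0,"dy": 0,"dz": -35,"rx": 0,"ry": 0,"rz": 0},{"dx": 0,"dy": 0,"dz": -75,"rx": 0,"ry": 0,"rz": 0},{"dx": 25,"dy": -3,"dz": -105,"rx": 0,"ry": 0,"rz": -0.8},{"dx": 60,"dy": -8,"dz": -112,"rx": 0,"ry": 0,"rz": -1.7},{"dx": 95,"dy": -13,"dz": -112,"rx": 0,"ry": 0,"rz": -2.6},{"dx": 130,"dy": -18,"dz": -112,"rx": 0,"ry": 0,"rz": -3.5},{"dx": 165,"dy": -23,"dz": -112,"rx": 0,"ry": 0,"rz": -4.4},{"dx": 200,"dy": -28,"dz": -112,"rx": 0,"ry": 0,"rz": -5.3}]'

```text
t: 20.85
eef_pos: [539.4, 131.3, 322.0]
tcp_rot: [3.139, -0.001, 1.513]
ft_force: [0.2, -1.5, -2.4]
opening: 0.398
```

```bash
python3 -c "
from h import *
inc(578.2,204.8,150,86.7)
"
```

```text
t 20.85 pos [539.4 131.3 322. ] yaw [179.8  -0.   86.7] F [ 0.2 -1.5 -2.4] op 0.398
d [75.6 34.5  1.2] r [ 0.03 -0.01 -0.01] rows 1.9923062209727234 0.024187553242751673
```

Call:
play_rows --increments '[{"dx": 35,"dy": 16,"dz": 0,"rx": 0,"ry": 0,"rz": 0},{"dx": 65,"dy": 30,"dz": 0,"rx": 0,"ry": 0,"rz": 0},{"dx": 75.5,"dy": 34.5,"dz": 15,"rx": 0,"ry": 0,"rz": 0},{"dx": 75.5,"dy": 34.5,"dz": 45,"rx": 0,"ry": 0,"rz": 0},{"dx": 75.5,"dy": 34.5,"dz": 70,"rx": 0,"ry": 0,"rz": 0},{"dx": 75.5,"dy": 34.5,"dz": 70,"rx": 0,"ry": 0,"rz": 0}]'

```text
t: 21.35
eef_pos: [577.2, 204.9, 247.8]
tcp_rot: [-3.137, 0.002, 1.513]
ft_force: [-1.8, -0.2, -4.2]
opening: 0.402
```

```bash
python3 -c "
from h import *
c=viewer.read_camera('wrist'); cv2.imwrite('pics/w10.png',c['image'][:,:,::-1])
inc(578.2,204.8,42.8,86.7)
"
```

```text
t 21.4 pos [577.9 204.8 250.3] yaw [-1.799e+02  1.000e-01  8.670e+01] F [ 0.1 -0.2 -2.8] op 0.396
d [ 0.1  0.4 36.5] r [-0.02  0.01 -0.  ] rows 0.8745858622460169 0.01744270820313971
```

View pics/w10.png

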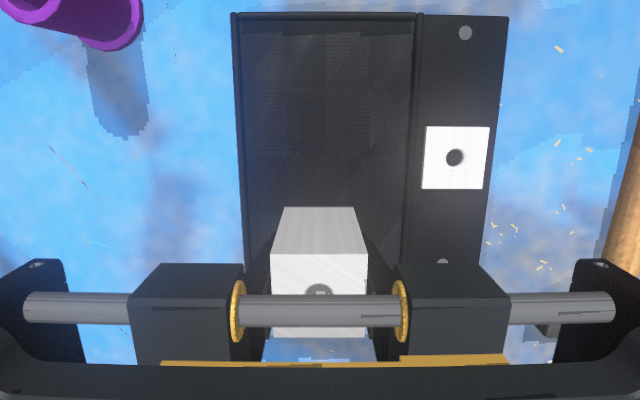

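The spacer is square over the square-plate tray. Lower and release, then retreat up and back.

Call:
play_rows --increments '[{"dx": 0,"dy": 0.3,"dz": 15,"rx": 0,"ry": 0,"rz": 0},{"dx": 0,"dy": 0.3,"dz": 29,"rx": 0,"ry": 0,"rz": 0},{"dx": 0,"dy": 0.3,"dz": 34,"rx": 0,"ry": 0,"rz": 0},{"dx": 0,"dy": 0.3,"dz": 35.7,"rx": 0,"ry": 0,"rz": 0},{"dx": 0,"dy": 0.3,"dz": 36.7,"rx": 0,"ry": 0,"rz": 0},{"dx": 0,"dy": 0.3,"dz": 36.7,"rx": 0,"ry": 0,"rz": 0}]'

```text
t: 21.9
eef_pos: [578.4, 204.7, 214.7]
tcp_rot: [-3.141, 0.0, 1.513]
ft_force: [-0.1, -0.6, -3.1]
opening: 0.401
```

Call:
play_rows --increments '[{"dx": 0,"dy": 0,"dz": 0,"rx": 0,"ry": 0,"rz": 0},{"dx": 0,"dy": 0,"dz": 0,"rx": 0,"ry": 0,"rz": 0},{"dx": 0,"dy": 0,"dz": 0,"rx": 0,"ry": 0,"rz": 0},{"dx": 0,"dy": 0,"dz": 0,"rx": 0,"ry": 0,"rz": 0}]' --fingers 0.65

```text
t: 22.23
eef_pos: [578.5, 204.7, 215.3]
tcp_rot: [3.141, 0.0, 1.513]
ft_force: [0.1, 0.0, -0.3]
opening: 0.614
```

Call:
play_rows --increments '[{"dx": 0,"dy": 0,"dz": -35,"rx": 0,"ry": 0,"rz": 0},{"dx": 0,"dy": 0,"dz": -75,"rx": 0,"ry": 0,"rz": 0},{"dx": 0,"dy": 0,"dz": -110,"rx": 0,"ry": 0,"rz": 0},{"dx": -20,"dy": -20,"dz": -140,"rx": 0,"ry": 0,"rz": 0},{"dx": -40,"dy": -50,"dz": -160,"rx": 0,"ry": 0,"rz": 0},{"dx": -60,"dy": -85,"dz": -160,"rx": 0,"ry": 0,"rz": 0},{"dx": -80,"dy": -115,"dz": -160,"rx": 0,"ry": 0,"rz": 0},{"dx": -95,"dy": -140,"dz": -160,"rx": 0,"ry": 0,"rz": 0}]'

```text
t: 22.9
eef_pos: [430.7, 117.2, 375.7]
tcp_rot: [3.141, 0.0, 1.513]
ft_force: [0.3, 0.0, -0.0]
opening: 0.649
```

Call:
play_rows --increments '[{"dx": 0,"dy": 0,"dz": 0,"rx": 0,"ry": 0,"rz": 0},{"dx": 0,"dy": 0,"dz": 0,"rx": 0,"ry": 0,"rz": 0},{"dx": 0,"dy": 0,"dz": 0,"rx": 0,"ry": 0,"rz": 0}]'

```text
t: 23.15
eef_pos: [431.4, 117.3, 376.3]
tcp_rot: [3.139, -0.0, 1.513]
ft_force: [0.4, -0.6, 0.0]
opening: 0.647
```

```bash
python3 -c "
from h import *
c=viewer.read_camera('top'); cv2.imwrite('pics/t11.png',cv2.resize(c['image'][115:255,200:470,::-1],None,fx=2.9,fy=2.9))
c=viewer.read_camera('scene'); cv2.imwrite('pics/s11.png',cv2.resize(c['image'][140:300,190:440,::-1],None,fx=3,fy=3))
print(env.state())"
```

```text
{'t': 23.25, 'joints': array([ 1.17973670e-01,  2.79103911e-01,  2.01117777e+00, -4.37201089e-04,
        8.49757308e-01,  1.76072684e-01]), 'qvel': array([ 0.0022894 ,  0.00781514,  0.00464493,  0.00176865, -0.00066573,
       -0.00018768]), 'tau': array([-1.44624528e-01, -4.25161242e+01, -2.08633161e+01,  6.18968694e-02,
        2.95945827e-02,  2.37270113e-03]), 'eef_pos': array([431.68677437, 117.49948927, 375.76103009]), 'tcp_rot': array([3.14000546e+00, 5.16168995e-05, 1.51298564e+00]), 'ft_force': array([ 0.0497023 , -0.81629015,  0.89261173]), 'moment': array([-0.01606547, -0.13410347, -0.06166527]), 'opening': 0.6511874306507889}
```

View pics/t11.png

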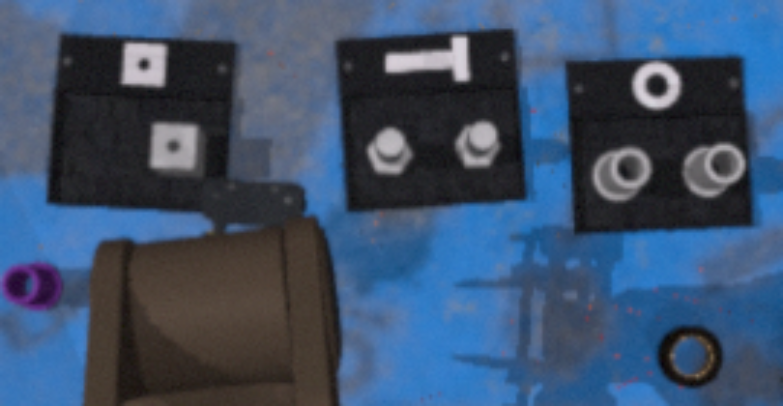

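View pics/s11.png

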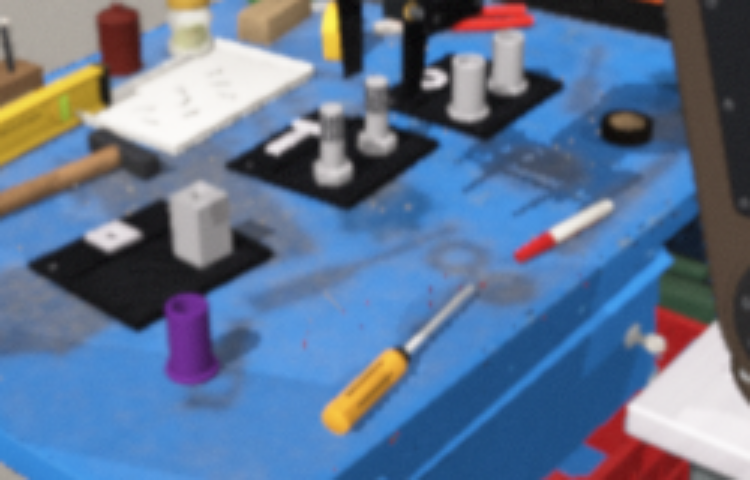

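All five parts stand upright in their trays, the purple bush looks undisturbed, and the arm is clear.

```bash
python3 -c "
from h import *
print(env.job_done())"
```

```text
the job is handed in; nothing more can be done
None
```

All five parts are sorted and the job is handed in. Both bolts are in the T-plate tray, both bushes in the ring tray, and the spacer is in one of the two places in the square-plate tray. Robot time was about 23 s of the 115 s allowed.

- **Last checks:** The top and scene pictures after the final release show every part upright on its tray's floor. The arm was clear and the tool force was near zero. The purple bush was left where it stood. The largest wrist force printed at the end of any move was about 10 N.
- **First bolt:** My first grip was 6 mm off centre because the arm was still moving when I measured. I opened, re-centred and gripped again before lifting.
- **Camera agreement:** The top and wrist cameras agreed to about 1–3 mm on part positions. My first reading of the spacer's angle from the wrist picture was poor, so I measured it again on an enlarged crop. The spacer then looked square between the jaws before I gripped it.
- **Bush grip width:** The first bush gripped read 34.5 mm against the nominal 36 mm and the other 35.9 mm. I did not find the cause, but both were held and placed upright.

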